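# Open the folding board stand and put up the setup board

## Task

Snap the folding board stand right open, so that its panel stands up by itself, and let go of it. Then take the square-cornered setup board with the drawing out of the leaning rack (leave the arch-topped pattern in its place) and, without dropping it, stand it on the stand's ledge, upright, near the middle of the ledge and lying back flat against the panel, with the drawing facing out, away from the panel. Leave everything else on the table where it is.

Things in the scene. Friction and masses are not known exactly. Their poses are not given: they have to be found in the camera images.
- stand: Folding board stand fixed to the table: dark steel base 155 x 230 x 6 mm. Origin on the table; the base reaches from 55 mm behind it (-x) to 100 mm ahead (+x); z up. +x is its front, towards its reader, roughly away from the robot. Two ears 42 mm high at x = 43, y = +-112 mm carry the spring struts that run beside the panel.
- stand_hinge (a point): Middle of the panel's hinge axis, which runs along the stand's y; fixed at x = 75 mm of the stand, 22 mm above the table. Axes as the stand's.
- stand_panel (a joint): Panel angle (rad). 0: folded, lying level over the base, front face up, free edge to the stand's -x. Grows as the tab is lifted up and over to the front; 1.134 = open stop, leaning back 25 degrees from vertical. Springs hold it shut below about 0.5 and snap it open above about 0.55. Lifting takes about 6 N at the tab; open, about 6 N backwards on its top folds it again.
- pull_tab (a point): Centre of the rolled end of the pull tab at the middle of the panel's free edge; moves with the panel, axes as ledge. Roll 10 mm thick, 40 mm long along y, 178 mm from the hinge; its tab is 40 mm wide, 43 mm long. Folded it lies 21 mm above the bare table, past the base, free on both sides: pinch it by its ends along y and swing it about the hinge; it turns between the fingers.
- ledge (a point): Middle of the corner where the ledge meets the aluminium panel's front face; on the panel, 4 mm off the hinge axis. -x runs up the panel (135 mm to its free edge, 180 mm wide, then the tab), z is the normal out of its front face, y along the hinge. The ledge stands square on the panel's foot: seat 30 mm deep along z, 180 mm long, with a 12 mm lip at its end.
- setup_board: Setup board: square-cornered plywood 160 mm wide (y), 240 mm high (z), 9 mm thick (x), about 0.25 kg; drawing on its +x face, top 80 mm bare. Origin mid-thickness at the middle of its bottom edge. Starts in either rack slot, leaning back 30 degrees from vertical, drawing up and outwards. On the stand its origin is 4.5 mm along ledge's z from that corner; only its top 55 mm stand clear above the tab.
- pattern_board: Arch-topped plywood pattern in the rack's other slot, leaning likewise: 150 mm wide, 215 mm high, 9 mm thick, no drawing; origin and axes as for the setup board. It must stay where it is.
- rack: Plywood rack fixed to the table, 235 (x) by 196 mm (y); origin under its centre, z up, +x its front, roughly away from the robot. Two slots one behind the other, 75 mm apart: each has a back 150 mm long leaning its top 30 degrees towards -x, a seat square to it and a 12 mm lip. Two side cheeks 54 mm high stand about 9 mm clear of the board's edges.
- slot0 (a point): Middle of the front slot's seat, where a board's origin rests, 26 mm above the table; axes as the rack's.
- slot1 (a point): The same for the rear slot, nearer the robot.
- cutter_block: aluminium cutter block, disc 100 mm across and 40 mm high, lying flat; origin under its centre. It belongs to the surroundings and must stay where it is.
- tape_measure: black tape measure standing on edge, 70 x 36 x 64 mm high; origin under its centre. It belongs to the surroundings and must stay where it is.
- try_square: carpenter's try square lying flat: dark wooden stock 115 x 18 x 16 mm with a steel blade 150 mm long; origin under the middle of the stock. It belongs to the surroundings and must stay where it is.
- calliper: digital calliper lying flat, 235 mm long; origin under the middle of its beam. It belongs to the surroundings and must stay where it is.
- push_stick: plywood push stick lying flat, 350 mm long, 12 mm thick; origin under it near the middle. It belongs to the surroundings and must stay where it is.
- spanner: open spanner lying flat, 200 mm long; origin under its middle. It belongs to the surroundings and must stay where it is.
- spray_bottle: white spray bottle, 72 mm across, 215 mm high, standing; origin under its centre. It belongs to the surroundings and must stay where it is.
Mind the look-alikes: they are no part of the job. Leave any red look-alike of the setup_board alone.

How it is judged:
By the outcome, as a careful person would: the job done as asked, in the order asked, and still so for the second after the job is handed in, with the robot touching nothing.
It also fails if it takes over 72 s, if anything falls off the work surface, if the arm or the gripper's body presses on something with over 40 N, if the wrist force passes 120 N, or if a joint passes its speed limit or range.

## Robot

A 6-joint arm with a two-finger parallel gripper is mounted at the origin on the work surface. World frame = base frame: x ahead of the robot, y to its left, z up, the work surface at z = 0. Lengths are in mm, angles in degrees, forces in N, time in s.
With the tool pointing down it reaches from about 300 to 850 mm from the base axis. Payload 4.2 kg.
Tool frame: the origin (TCP) lies on the centre line of the jaws, within the pads' length; the fingertips stand 14 mm ahead of it and the grasp point (between the pads) lies 5 mm behind it; z points along the fingers, y is the line along which they close (so a half turn about z gives the same grasp; the last joint's range is limited). The gripper opens to 91 mm and grips with 3 to 60 N. Pads are 32 mm wide; open, the fingers measure 118 mm over their backs; the gripper's body (76 mm by 178 mm) begins 60 mm behind the grasp point.
Start: joints at [69.156, 18.312, 89.639, -0, 72.044, -1.146], TCP at [193.817, 541.368, 200.876] pointing down, gripper open.
Joint ranges: [-177.97, 177.97], [-48.28, 115.42], [12.27, 149.76], [-77.06, 257.06], [2.81, 150.46], [-146.56, 146.56]. Speed limits (degrees/s): [147.25, 147.25, 180, 180, 180, 180].

## Interface

Orientations are given as [roll, pitch, yaw] about the fixed x, y, z axes, in that order (R = Rz(yaw) Ry(pitch) Rx(roll)).
In Python, from workcell import env gives the robot as it stands.
- The arm moves only by the tool arm_command, never from a script. Its argument "motion" is a list of rows, each an object with "offset": the shift along the tool's x, y, z in m, a list of three; "spin": the turn about the tool's z in rad. In form: [{"offset": [tx, ty, tz], "spin": spin}, ...]. A call has 1 to 5 rows; each row shifts and turns the commanded pose from where the row before left it, along the tool's axes as they then stand; what a row does not reach is not made up. A row lasts 1/8 s, in which the tool goes at most 62.5 mm and 10.7 degrees, less where a joint would pass 70% of its speed; a pose out of reach is approached as far as the arm can. A call with a gripper value outside its range is refused whole. "jaw" is the finger opening in m, from 0 to 0.0912, set as the call begins (left out, the last holds). The fingers move at their own pace and stop on an object; "newtons" is the grip in N (left out, the last holds). Time passes only in rows, so rows that do not move let the fingers close. It gives the time, the measured TCP pose, the force, the opening and the grip force at its end, in the units of the state.
- env.state(): the state, without advancing time (a new reading comes with each control period).
- env.grab_frame(name): name is "side" or "top"; returns (picture, depth): 384x512x3 uint8, blue, green, red; 384x512 float32, mm along the optical axis (not along the pixel's ray), 0 where there is no reading.
- env.camera_model(name): a dict with "fx", "fy", "cx", "cy" (pixels), "eye" and "rotation" of the camera in the world. Camera axes: x right, y down, z forward; pixel columns grow to the right and rows downward; lengths in mm; the calibration is good to about 2 mm. A picture is of the moment at which its call begins. camera_model takes no time and is no camera call.
- env.job_done(): hands the job in; it is judged then, once.
Trained networks look in the newest picture that a camera, given by its name, has taken for a name from the list of things; names that differ only in an ending like _2 or _b are one class to them, and where a whole thing is asked for, a point or a joint stands for the part that bears it (a point fixed in the world has none). Each returns a list of dicts, best first, with "score" (0 to 1); they miss things now and then, are a little off and sometimes report something else, mostly with a low value. They report only what shows in the picture. A call takes as long as a camera call. They do not tell look-alikes from the thing itself.
- env.boxes_of(camera, target): "bbox" ([left, top, right, bottom] in pixels, round what is visible of it).
- env.pinpoint(camera, target): "location" ([column, row] in pixels: a listed point, or the origin of a listed thing).
The state is a dict: "time_s": time; "qpos": joint angles; "qvel": joint speeds; "effort": joint torques, N m; "ee_pos": TCP position; "ee_rot": TCP orientation; "force": force on the tool from outside, world axes, zero at the start; "torque": the same for the moment, N m; "gripper_width": finger opening in mm; "gripper_force": force on a finger pad.
Only numpy, scipy, OpenCV 4.12 (cv2) and the standard library are available. Lean on these libraries where they do the work, as an engineer would, in place of code of your own. Each camera call takes 0.05 s, during which the arm holds its last target. There are 200 camera calls.

## Working session

There is one attempt and no reset: what is moved stays moved. The work goes in short steps, Python scripts to look and compute and a tool call to move; the robot and the scene stay as the last step left them, time stands still between calls to the robot, and variables do not carry over. Pictures are saved under pics/ and viewed, at most 10 in all, crops included, and the job is handed in when it is done.

Besides the shell and the picture viewer there is one more tool, called after "Call:" as name(argument=value, ...) on one line, values as JSON. arm_command: Moves the arm, as the interface text tells. Its arguments: {"type":"object","properties":{"motion":{"type":"array"},"jaw":{"type":"number"},"newtons":{"type":"number"}},"required":["motion"]}

```bash
ls; mkdir -p pics; cat > h.py <<'E'
import numpy as np, cv2
from scipy.spatial.transform import Rotation as R
from workcell import env
def cam(n):
    m=env.camera_model(n); return m,np.array(m["eye"],float),np.array(m["rotation"],float)
def unproj(n,px,d):
    m,e,r=cam(n); return e+r@np.array([(px[0]-m["cx"])/m["fx"]*d,(px[1]-m["cy"])/m["fy"]*d,d])
def cloud(n,depth):
    m,e,r=cam(n); v,u=np.mgrid[:384,:512]
    p=np.stack([(u-m["cx"])/m["fx"]*depth,(v-m["cy"])/m["fy"]*depth,depth],-1)
    return p@r.T+e
def proj(n,p):
    m,e,r=cam(n); c=r.T@(np.array(p,float)-e); return np.array([m["fx"]*c[0]/c[2]+m["cx"],m["fy"]*c[1]/c[2]+m["cy"]])
def ray(n,px,z):
    m,e,r=cam(n); d=r@np.array([(px[0]-m["cx"])/m["fx"],(px[1]-m["cy"])/m["fy"],1]); return e+d*(z-e[2])/d[2]
E
python3 - <<'E'
from h import *
for n in("side","top"):
    p,d=env.grab_frame(n); cv2.imwrite(f"pics/{n}0.png",p); np.save(f"{n}0.npy",d); cv2.imwrite(f"pics/{n}0_raw.png",p)
    m,e,r=cam(n); print(n,m["fx"],e,r.round(3).tolist())
    for t in ("stand_hinge","pull_tab","ledge","setup_board","pattern_board","slot0","slot1","stand","rack"):
        for o in env.pinpoint(n,t)[:3]:
            print(t,o["score"],o["location"])
p1=cv2.imread("pics/top0.png");p2=cv2.imread("pics/side0.png")
cv2.imwrite("pics/both0.png",cv2.resize(np.vstack([p1,p2]),(450,600)) if 0 else cv2.resize(p1,(800,600)))
cv2.imwrite("pics/side0b.png",cv2.resize(p2,(800,600)))
print(env.state())
E
```

```text
pics
side 388.184954402463 [ -112.22399141 -1250.11587572  1019.46442344] [-123.88, 0.793, -28.468]
stand_hinge 0.65 [319.5, 242.1]
pull_tab 0.89 [280.0, 251.9]
pull_tab 0.38 [251.9, 172.8]
ledge 0.76 [321.7, 240.7]
setup_board 0.87 [191.8, 154.9]
setup_board 0.58 [250.4, 172.0]
setup_board 0.4 [202.3, 190.7]
pattern_board 0.68 [267.6, 169.8]
slot0 0.81 [268.1, 170.7]
slot0 0.8 [248.6, 173.0]
slot1 0.81 [268.1, 170.7]
slot1 0.8 [248.6, 173.0]
stand 0.83 [306.5, 251.4]
rack 0.68 [252.1, 177.6]
rack 0.6 [320.2, 240.5]
top 452.2062346295197 [ 321.91272315   31.88914698 1782.71100574] [-171.957, -0.484, -90.8]
stand_hinge 0.75 [341.5, 174.9]
pull_tab 0.69 [344.4, 221.1]
ledge 0.73 [340.8, 177.8]
setup_board 0.78 [190.5, 183.8]
setup_board 0.56 [99.5, 235.3]
pattern_board 0.67 [191.0, 163.3]
slot0 0.88 [191.5, 165.5]
slot1 0.88 [191.5, 165.5]
stand 0.7 [339.4, 196.9]
{'time_s': 1.0, 'qpos': array([ 6.91565489e+01,  1.83105002e+01,  8.96364357e+01,  6.43651405e-04,
        7.20427822e+01, -1.14437272e+00]), 'qvel': array([-0.04623528, -0.10925941,  0.10907194, -0.00856555,  0.09146192,
        0.03847096]), 'effort': array([ 2.94601550e-04, -4.12353480e+01, -2.32233667e+01,  7.26561667e-02,
        3.74661677e-02, -1.43010621e-05]), 'ee_pos': array([193.81865482, 541.39848568, 200.90738179]), 'ee_rot': array([ 1.79989708e+02, -4.06863198e-04,  1.60300723e+02]), 'force': array([ 0.61854161, -0.57640662,  0.52044223]), 'torque': array([-0.0080125 ,  0.06973421, -0.04442729]), 'gripper_force': 0.0, 'gripper_width': 91.47792427978285}
```

View pics/both0.png

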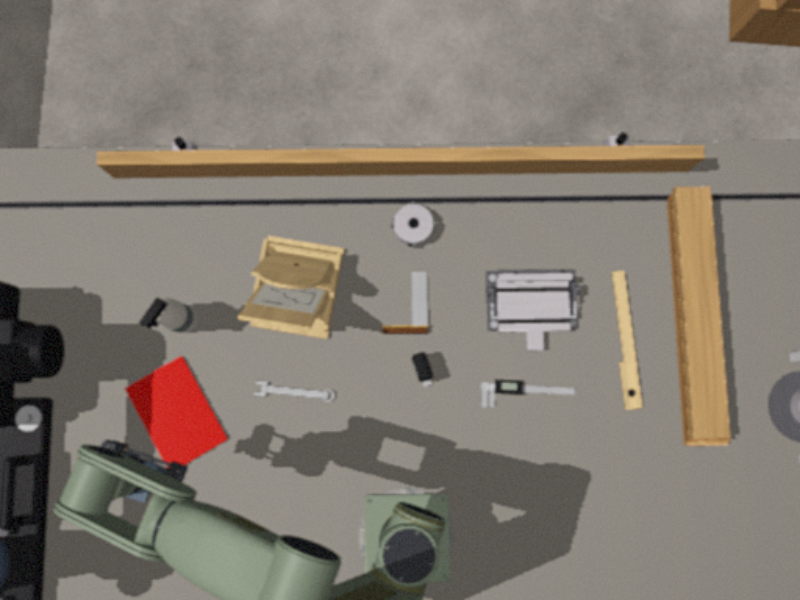

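View pics/side0b.png

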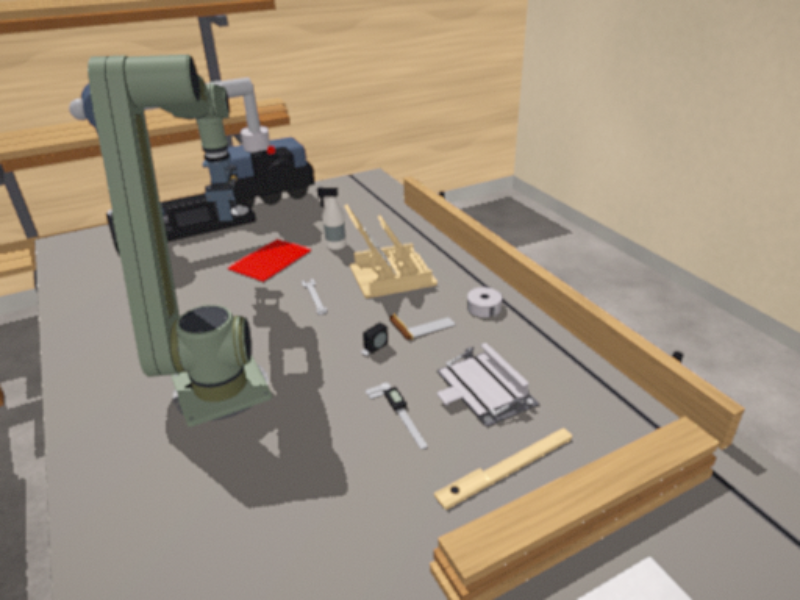

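Top view (512-px coordinates): the stand is at about (340,192) with its tab at (344,220). The rack is at about (188,182): the board with the drawing is in the rear slot at (185,190) and the arch pattern in the front slot at (190,172). Candidates for the setup board are the drawing board (185,190), the arched pattern (190,172) and the red plate flat on the table (113,263). I choose (185,190). Next I check it in a crop and measure.

```bash
python3 - <<'E'
s=open('h.py').read()
s=s.replace('np.array(m["rotation"],float)','R.from_euler("xyz",m["rotation"],degrees=True).as_matrix()')
open('h.py','w').write(s)
E
python3 - <<'E'
from h import *
print(env.camera_model("top"))
p=cv2.imread("pics/top0.png"); d=np.load("top0.npy"); c=cloud("top",d)
print("tcp proj",proj("top",env.state()["ee_pos"]))
print("table z", c[300,150],c[250,350])
for n,px,z in [("top",(341.5,174.9),22),("top",(344.4,221.1),21),("side",(319.5,242.1),22),("side",(280,251.9),21),("top",(339.4,196.9),0),("side",(306.5,251.4),0)]: print(n,px,ray(n,px,z).round(1))
print("depth heights along stand col 341"); 
for v in range(168,228,3): print(v,c[v,342].round(0))
print("rack col 188")
for v in range(148,218,3): print(v,c[v,187].round(0))
a=cv2.resize(p[145:220,145:230],None,fx=7,fy=7,interpolation=3)[:525]
b=cv2.resize(p[165:230,300:380],(0,0),fx=7,fy=7,interpolation=3)
a=cv2.resize(p[145:225,145:230],(400,376),interpolation=3); b=cv2.resize(p[155:235,300:385],(400,376),interpolation=3)
cv2.imwrite("pics/crop1.png",np.hstack([a,b]))
E
```

```text
{'fx': 452.2062346295197, 'fy': 452.2062346295197, 'cx': 254.04143212188893, 'cy': 193.6340158609214, 'eye': array([ 321.91272315,   31.88914698, 1782.71100574]), 'rotation': array([-171.95705624,   -0.48406583,  -90.79959546])}
tcp proj [101.34957871 297.5466575 ]
table z [166.3820636  417.22169576   9.20796533] [ 345.48767964 -356.39059771   14.961014  ]
top (341.5, 174.9) [ 641. -334.   22.]
top (344.4, 221.1) [ 457.7 -338.    21. ]
side (319.5, 242.1) [ 611.2 -336.8   22. ]
side (280, 251.9) [ 449.8 -309.    21. ]
top (339.4, 196.9) [ 556.1 -326.5    0. ]
side (306.5, 251.4) [ 552.1 -336.7    0. ]
depth heights along stand col 341
168 [ 675. -343.   -8.]
171 [ 658. -338.   13.]
174 [ 648. -340.    2.]
177 [ 626. -327.   61.]
180 [ 619. -333.   32.]
183 [ 610. -336.   14.]
186 [ 596. -334.   23.]
189 [ 584. -333.   24.]
192 [ 572. -333.   24.]
195 [ 561. -333.   21.]
198 [ 548. -331.   27.]
201 [ 536. -330.   28.]
204 [ 524. -330.   27.]
207 [ 513. -330.   24.]
210 [ 501. -329.   30.]
213 [ 489. -329.   28.]
216 [ 477. -328.   26.]
219 [ 466. -329.   22.]
222 [ 454. -327.   26.]
225 [ 444. -333.   -2.]
rack col 188
148 [764. 282.  -6.]
151 [751. 282.  -3.]
154 [736. 280.  10.]
157 [716. 275.  42.]
160 [705. 276.  37.]
163 [693. 275.  39.]
166 [675. 271.  69.]
169 [658. 267.  94.]
172 [641. 263. 124.]
175 [624. 259. 154.]
178 [608. 255. 179.]
181 [592. 251. 210.]
184 [582. 251. 207.]
187 [591. 269.  83.]
190 [575. 265. 111.]
193 [559. 261. 139.]
196 [546. 258. 158.]
199 [532. 255. 176.]
202 [520. 253. 192.]
205 [506. 249. 218.]
208 [494. 247. 230.]
211 [506. 277.  16.]
214 [496. 279.   1.]
217 [484. 280.  -2.]
```

View pics/crop1.png

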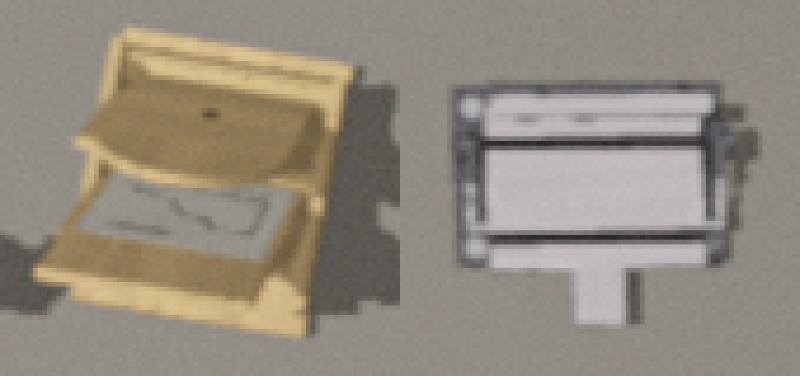

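The left crop confirms it: the board with the drawing and bare top is in the rear slot, and the arched pattern is in front. The right crop shows the stand base corners at about (311,173)–(369,211) in 512-px coordinates, with the tab end at (343,224). Now I compute poses.

```bash
python3 - <<'E'
from h import *
c4=[ray("top",(300+(x-400)/4.706,155+y/4.7),6) for x,y in [(455,86),(718,83),(462,263),(727,263)]]
for q in c4: print(q.round(1))
d=np.load("top0.npy"); c=cloud("top",d); p=cv2.imread("pics/top0.png")
# stand: mask tab pixels by height
for row in range(213,225,2):
    g=cv2.cvtColor(p,cv2.COLOR_BGR2GRAY)[row,330:356]; print(row,g.tolist())
# board plane fit: drawing+bare area
m=np.zeros((384,512),bool)
P=c[186:207,165:205].reshape(-1,3); P=P[(P[:,2]>60)&(P[:,2]<250)]
for _ in range(6):
    mu=P.mean(0); n=np.linalg.svd(P-mu)[2][2]; n*=np.sign(n[2]); r=(P-mu)@n; P=P[abs(r)<max(4,2*r.std())]
print("board plane",mu,n,len(P),r.std(),"lean",np.degrees(np.arcsin(n[2])),"yaw",np.degrees(np.arctan2(n[1],n[0])))
P0=c[165:181,172:205].reshape(-1,3); P=P0[(P0[:,2]>50)]
for _ in range(6):
    mu=P.mean(0); n=np.linalg.svd(P-mu)[2][2]; n*=np.sign(n[2]); r=(P-mu)@n; P=P[abs(r)<max(4,2*r.std())]
print("pattern",mu,n,len(P),r.std(),"yaw",np.degrees(np.arctan2(n[1],n[0])))
# setup board top corners in crop: (35,235..265)? print rays at z 234
for x,y in [(33,270),(65,228),(248,300),(300,190),(113,165),(123,28),(352,67),(308,335),(75,297)]:
    px=(145+x/4.706,145+y/4.7); print((x,y),"z234",ray("top",px,234).round(0),"z10",ray("top",px,10).round(0))
E
```

```text
[ 651.9 -218.2    6. ]
[ 651.7 -442.3    6. ]
[ 500.6 -219.3    6. ]
[ 497.7 -442.3    6. ]
213 [138, 143, 143, 140, 141, 141, 153, 172, 183, 186, 186, 183, 187, 188, 185, 183, 180, 157, 106, 84, 95, 121, 138, 140, 136, 138]
215 [139, 140, 141, 137, 139, 140, 148, 171, 184, 187, 189, 185, 187, 185, 183, 187, 184, 162, 108, 76, 92, 121, 141, 141, 137, 141]
217 [139, 141, 141, 140, 139, 139, 150, 169, 187, 184, 185, 186, 187, 188, 186, 188, 182, 161, 106, 81, 91, 119, 138, 144, 142, 140]
219 [140, 143, 138, 143, 138, 138, 142, 164, 188, 187, 186, 187, 186, 188, 185, 187, 185, 164, 113, 84, 91, 118, 139, 141, 139, 139]
221 [138, 141, 140, 139, 140, 139, 145, 169, 189, 190, 188, 188, 189, 190, 189, 187, 185, 166, 119, 87, 98, 118, 140, 143, 143, 138]
223 [144, 139, 142, 140, 140, 139, 143, 159, 172, 177, 175, 173, 176, 172, 179, 178, 178, 156, 117, 96, 101, 119, 140, 140, 139, 139]
board plane [547.80382341 267.92903269 156.01079549] [ 0.8503249  -0.15514514  0.50286932] 784 1.4835586584124505 lean 30.19001512125611 yaw -10.340103753466678
pattern [637.38075624 259.23144793 129.38717901] [ 0.85189762 -0.15499418  0.50024719] 510 1.3855341062877826 yaw -10.311597791598317
(33, 270) z234 [514. 367. 234.] z10 [542. 416.  10.]
(65, 228) z234 [545. 345. 234.] z10 [577. 390.  10.]
(248, 300) z234 [490. 210. 234.] z10 [515. 236.  10.]
(300, 190) z234 [571. 172. 234.] z10 [607. 193.  10.]
(113, 165) z234 [592. 310. 234.] z10 [631. 350.  10.]
(123, 28) z234 [695. 304. 234.] z10 [749. 343.  10.]
(352, 67) z234 [663. 134. 234.] z10 [713. 148.  10.]
(308, 335) z234 [464. 166. 234.] z10 [485. 186.  10.]
(75, 297) z234 [494. 336. 234.] z10 [519. 381.  10.]
```

```bash
cat >> h.py <<'E'
def plan(points, pos=None, yaw=None, vmax=58, smax=0.17):
    """points: list of (x,y,z,yawdeg[,step mm]); prints rows in tool axes, chunked by 5"""
    s=env.state(); pos=np.array(s["ee_pos"] if pos is None else pos,float); yaw=s["ee_rot"][2] if yaw is None else yaw
    rows=[]
    for t in points:
        st=t[4] if len(t)>4 else vmax
        d=np.array(t[:3],float)-pos; dy=(t[3]-yaw+180)%360-180
        n=max(1,int(np.ceil(max(np.linalg.norm(d)/st,abs(np.radians(dy))/smax))))
        for k in range(n):
            w=np.array(t[:3])-pos; step=w/(n-k); a=np.radians(yaw)
            o=np.array([np.cos(a)*step[0]+np.sin(a)*step[1], np.sin(a)*step[0]-np.cos(a)*step[1], -step[2]])/1000
            o=o.round(3); sp=round(-np.radians((t[3]-yaw+180)%360-180)/(n-k),3)
            W=o*1000; pos=pos+[np.cos(a)*W[0]+np.sin(a)*W[1],np.sin(a)*W[0]-np.cos(a)*W[1],-W[2]]; yaw-=np.degrees(sp)
            rows.append('{"offset":[%g,%g,%g],"spin":%g}'%(*o,sp))
    for i in range(0,len(rows),5): print("["+",".join(rows[i:i+5])+"]")
    print(pos.round(1),round(yaw,1))
E
python3 -c "
from h import *
plan([(451,-330,200,180),(451,-330,90,180)])"
```

```text
[{"offset":[-0.033,-0.046,0],"spin":-0.021},{"offset":[-0.033,-0.047,0],"spin":-0.022},{"offset":[-0.031,-0.047,0],"spin":-0.021},{"offset":[-0.031,-0.048,0],"spin":-0.022},{"offset":[-0.029,-0.049,0],"spin":-0.021}]
[{"offset":[-0.028,-0.049,0],"spin":-0.022},{"offset":[-0.027,-0.05,0],"spin":-0.021},{"offset":[-0.026,-0.05,0],"spin":-0.022},{"offset":[-0.025,-0.051,0],"spin":-0.021},{"offset":[-0.024,-0.051,0],"spin":-0.022}]
[{"offset":[-0.023,-0.052,0],"spin":-0.021},{"offset":[-0.022,-0.052,0],"spin":-0.022},{"offset":[-0.021,-0.053,0],"spin":-0.021},{"offset":[-0.02,-0.053,0],"spin":-0.022},{"offset":[-0.019,-0.054,0],"spin":-0.021}]
[{"offset":[-0.017,-0.054,0.001],"spin":-0.022},{"offset":[-0,-0,0.055],"spin":0},{"offset":[-0,-0,0.055],"spin":0}]
[ 450.6 -329.5   89.9] 180.0
```

Call:
arm_command(motion=[{"offset": [-0.033, -0.046, 0], "spin": -0.021}, {"offset": [-0.033, -0.047, 0], "spin": -0.022}, {"offset": [-0.031, -0.047, 0], "spin": -0.021}, {"offset": [-0.031, -0.048, 0], "spin": -0.022}, {"offset": [-0.029, -0.049, 0], "spin": -0.021}], jaw=0.09, newtons=40)

```text
time_s: 1.62
ee_pos: [273.9, 266.7, 201.1]
ee_rot: [180.0, 0.1, 166.5]
force: [0.5, 1.0, 0.4]
gripper_width: 90.1
gripper_force: 0.0
```

Call:
arm_command(motion=[{"offset": [-0.028, -0.049, 0], "spin": -0.022}, {"offset": [-0.027, -0.05, 0], "spin": -0.021}, {"offset": [-0.026, -0.05, 0], "spin": -0.022}, {"offset": [-0.025, -0.051, 0], "spin": -0.021}, {"offset": [-0.024, -0.051, 0], "spin": -0.022}])

```text
time_s: 2.25
ee_pos: [353.2, -4.9, 201.3]
ee_rot: [180.0, 0.1, 172.7]
force: [0.9, 0.2, -0.6]
gripper_width: 89.7
gripper_force: 0.0
```

Call:
arm_command(motion=[{"offset": [-0.023, -0.052, 0], "spin": -0.021}, {"offset": [-0.022, -0.052, 0], "spin": -0.022}, {"offset": [-0.021, -0.053, 0], "spin": -0.021}, {"offset": [-0.02, -0.053, 0], "spin": -0.022}, {"offset": [-0.019, -0.054, 0], "spin": -0.021}])

```text
time_s: 2.88
ee_pos: [435.2, -277.2, 201.0]
ee_rot: [180.0, 0.0, 178.8]
force: [-0.1, 0.7, -0.2]
gripper_width: 90.2
gripper_force: 0.0
```

Call:
arm_command(motion=[{"offset": [-0.017, -0.054, 0], "spin": -0.022}, {"offset": [0, 0, 0.05], "spin": 0}, {"offset": [0, 0, 0.05], "spin": 0}, {"offset": [0, 0, 0], "spin": 0}])

```text
time_s: 3.38
ee_pos: [448.2, -327.8, 97.5]
ee_rot: [179.7, -0.4, 180.0]
force: [-0.7, 0.7, 0.8]
gripper_width: 90.4
gripper_force: 0.0
```

```bash
python3 - <<'E'
from h import *
p,d=env.grab_frame("side"); s=env.state(); print(s["time_s"],s["ee_pos"],s["ee_rot"],s["qpos"].round(0))
t=env.pinpoint("side","pull_tab"); print(t[:2])
print("tcp",proj("side",s["ee_pos"]),"tab est",proj("side",(451,-330,21)))
cv2.imwrite("pics/s1.png",cv2.resize(p[160:300,220:360],(600,600),interpolation=3))
E
```

```text
3.425 [ 450.15390012 -329.20838121  100.25847962] [ 1.79903193e+02 -1.21923590e-01 -1.79988155e+02] [ -37.   22.  100.    0.   58. -127.]
[{'location': [284.6, 254.4], 'score': 0.85}, {'location': [306.9, 254.0], 'score': 0.38}]
tcp [283.09366915 238.84311346] tab est [283.11782522 255.13974191]
```

View pics/s1.png

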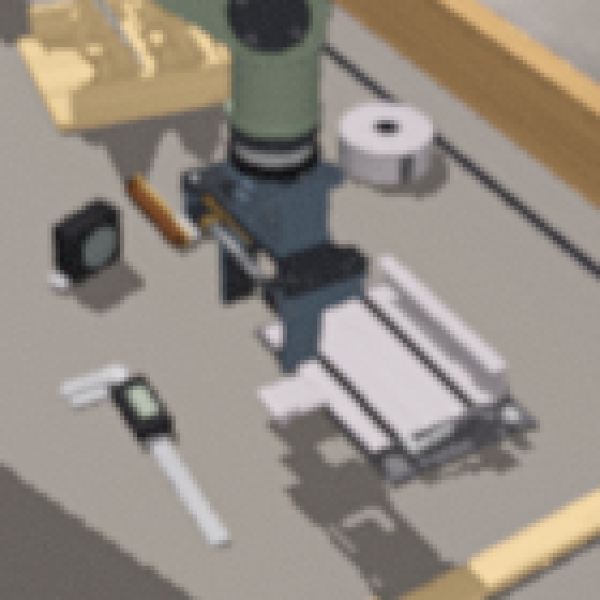

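The side view shows the fingers straddling the tab, which projects to (283,255) and is detected at (285,254). Descending.

Call:
arm_command(motion=[{"offset": [0, 0, 0.04], "spin": 0}, {"offset": [0, 0, 0.03], "spin": 0}, {"offset": [0, 0, 0.01], "spin": 0}, {"offset": [0, 0, 0], "spin": 0}])

```text
time_s: 3.98
ee_pos: [451.7, -330.2, 22.3]
ee_rot: [-179.9, 0.1, -180.0]
force: [0.3, -0.2, -0.2]
gripper_width: 90.2
gripper_force: 0.0
```

Call:
arm_command(motion=[{"offset": [0, 0, 0], "spin": 0}, {"offset": [0, 0, 0], "spin": 0}, {"offset": [0, 0, 0], "spin": 0}, {"offset": [0, 0, 0], "spin": 0}], jaw=0.03, newtons=40)

```text
time_s: 4.47
ee_pos: [450.7, -329.6, 21.0]
ee_rot: [-180.0, 0.0, -180.0]
force: [-0.7, -0.6, 0.1]
gripper_width: 53.1
gripper_force: 0.0
```

Call:
arm_command(motion=[{"offset": [0, 0, 0], "spin": 0}, {"offset": [0, 0, 0], "spin": 0}, {"offset": [0, 0, 0], "spin": 0}])

```text
time_s: 4.85
ee_pos: [450.6, -329.5, 20.8]
ee_rot: [180.0, -0.0, -180.0]
force: [-0.0, -0.3, 0.7]
gripper_width: 30.1
gripper_force: 0.0
```

```bash
python3 -c "
from h import *
h=np.array([628,22]);r=177
s=env.state();p=s['ee_pos'];print(p,s['force'],s['gripper_width'])
pts=[]
for a in np.linspace(0,65,12)[1:]:
    a=np.radians(a); pts.append((p[0]+r*(1-np.cos(a)),p[1],p[2]+r*np.sin(a),180))
plan(pts,yaw=180)"
```

```text
[ 450.64437562 -329.54130363   20.77456446] [-0.04632963 -0.26866631  0.65093812] 30.090155387624073
[{"offset":[-0.001,0,-0.018],"spin":-0},{"offset":[-0.003,0,-0.018],"spin":-0},{"offset":[-0.004,0,-0.018],"spin":-0},{"offset":[-0.007,0,-0.017],"spin":-0},{"offset":[-0.008,0,-0.016],"spin":-0}]
[{"offset":[-0.01,0,-0.016],"spin":-0},{"offset":[-0.011,0,-0.014],"spin":-0},{"offset":[-0.013,0,-0.013],"spin":-0},{"offset":[-0.014,0,-0.012],"spin":-0},{"offset":[-0.015,0,-0.01],"spin":-0}]
[{"offset":[-0.016,0,-0.008],"spin":-0}]
[ 552.6 -329.5  180.8] 180.0
```

```bash
python3 - <<'E'
from h import *
p,d=env.grab_frame("side"); q,d2=env.grab_frame("top")
s=env.state(); print(s["ee_pos"],proj("side",s["ee_pos"]),proj("top",s["ee_pos"]),env.pinpoint("side","pull_tab")[:2])
cv2.imwrite("pics/s2.png",np.hstack([cv2.resize(p[210:290,245:325],(400,400),interpolation=3),cv2.resize(q[160:240,300:380],(400,400),interpolation=3)]))
E
```

```text
[ 450.61777042 -329.5738131    20.75332165] [282.97058186 255.15482604] [342.30040688 222.95352581] [{'location': [283.8, 252.8], 'score': 0.58}]
```

View pics/s2.png

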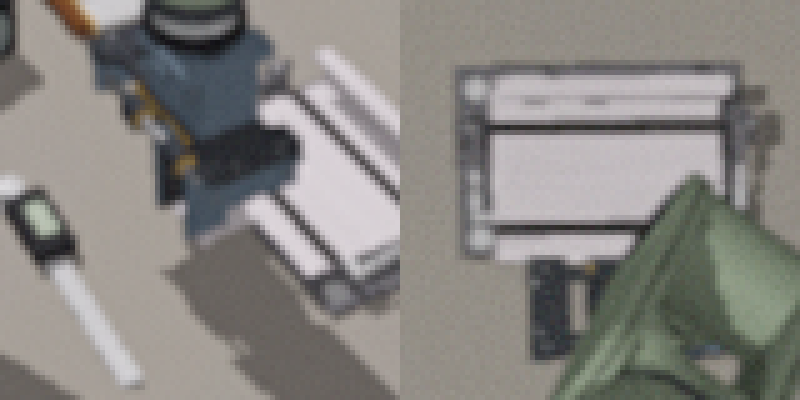

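```bash
python3 - <<'E'
from h import *
print(cv2.imread("pics/s1.png").shape)
for px in [(281,251.3),(285,257),(295.5,252)]: print(px,ray("side",px,21).round(0),ray("side",px,26).round(0))
for q in [(446,-310,21),(446,-350,21),(450.6,-329.6,7),(450.6,-344.6,7),(450.6,-358,7)]: print(q,proj("side",q).round(1),proj("top",q).round(1))
p,d=env.grab_frame("top"); c=cloud("top",d)
print(c[205:226:2,334:352,2].round(0))
q,d=env.grab_frame("side"); c=cloud("side",d)
print(d[244:262:2,276:296].round(0)); print(c[244:262:2,276:296,2].round(0))
E
```

```text
(600, 600, 3)
(281, 251.3) [ 455. -308.   21.] [ 452. -313.   26.]
(285, 257) [ 452. -342.   21.] [ 449. -347.   26.]
(295.5, 252) [ 500. -338.   21.] [ 497. -343.   26.]
(446, -310, 21) [279.3 252.4] [337.4 224.2]
(446, -350, 21) [284.7 258.8] [347.6 224.1]
(450.6, -329.6, 7) [282.9 257.9] [341.6 223.2]
(450.6, -344.6, 7) [285.  260.3] [345.4 223.2]
(450.6, -358, 7) [286.8 262.5] [348.8 223.1]
[[ 24.  28.  32.  20.  38.  27.  19.  25.  24.  23.  24.  34.  26.  22.
   25. 362. 387. 399.]
 [ 23.  32.  25.  31.  25.  28.  24.  18.  31.  22.  28.  32.  27. 350.
  373. 392. 403. 409.]
 [ 32.  33.  31.  22.  30.  24.  27.  28.  30.  20.  30.  29. 354. 382.
  396. 402. 424. 440.]
 [ 25.  22.  28.  24. 132. 135. 138. 139. 135. 137. 133. 371. 384. 390.
  418. 430. 459. 457.]
 [131. 133. 131. 130. 132. 131. 136. 137. 133. 143. 364. 375. 398. 411.
  445. 461. 462. 468.]
 [162. 159. 159. 149. 155. 161. 151. 159. 151. 365. 387. 404. 426. 449.
  473. 471. 473. 469.]
 [158.   4.  -5. 103. 125. 133. 135. 138. 377. 391. 419. 446. 462. 476.
  481. 476. 474. 471.]
 [151.  -3.   6.  -2. 122. 134. 137. 
[... 1715 characters left out ...]
.  86.  84. 132. 134. 139. 139. 138.
  135. 128. 123. 124. 124. 121.]
 [ 42.  44.  44.  39.  40.  34.  73.  76.  71. 130. 128. 127. 124. 123.
  121. 120. 122. 115. 118.  26.]
 [ -2.  -1.   1.  -4.  24.  29.  63.  64.  66. 115. 119. 117. 113. 115.
   52.  26.  26.  25.  25.  23.]
 [ -2.   1.  -3.   3.  -2.  22.  53.  58.  51.  50.  51.  48.  46.  43.
   39.  23.  26.  24.  26.  21.]
 [  2.  -0.  -5.  -1.  -3.  -4.  47.  41.  42.  38.  36.  24.  26.  25.
   22.  -2.  -1.  -5.  -2.  -3.]
 [ -2.  -2.  -1.   1.  -4.  -6.  -3.   1.   1.  21.  20.  19.  -1.  -5.
   -0.   0.   2.  -3.   1.  -3.]
 [ -5.  -5.  -4.   1.   2.   3.   2.   1.  -4.  -1.  -4.  -6.  -5.  -3.
    1.  -4.   2.  -1.  -3.   0.]]
```

```bash
python3 - <<'E'
from h import *
q,d=env.grab_frame("side"); c=cloud("side",d)
for px in [(282,252),(283,254),(283,256),(284,256),(286,256),(285,258),(286,258),(287,258),(288,256),(293,254)]: print(px,c[px[1],px[0]].round(0),q[px[1],px[0]])
print(env.state()["gripper_width"])
E
```

```text
(282, 252) [ 430. -357.   68.] [112 103 102]
(283, 254) [ 435. -356.   55.] [88 76 66]
(283, 256) [ 436. -354.   44.] [88 79 67]
(284, 256) [ 439. -355.   42.] [102  92  87]
(286, 256) [ 448. -354.   38.] [120 114 114]
(285, 258) [ 447. -351.   26.] [135 131 139]
(286, 258) [ 451. -351.   23.] [139 137 143]
(287, 258) [ 458. -346.   17.] [117 120 126]
(288, 256) [ 462. -347.   26.] [134 131 135]
(293, 254) [ 486. -344.   22.] [137 135 140]
30.15253702480008
```

Call:
arm_command(motion=[{"offset": [0, 0, 0], "spin": 0}, {"offset": [0, 0, 0], "spin": 0}, {"offset": [0, 0, 0], "spin": 0}, {"offset": [0, 0, 0], "spin": 0}, {"offset": [0, 0, 0], "spin": 0}], jaw=0.065)

```text
time_s: 5.78
ee_pos: [450.6, -329.6, 20.8]
ee_rot: [180.0, -0.0, -180.0]
force: [-0.3, 0.4, -0.2]
gripper_width: 64.9
gripper_force: 0.0
```

```bash
python3 - <<'E'
from h import *
q,d=env.grab_frame("side"); c=cloud("side",d); s=env.state(); print(s["ee_pos"],s["gripper_width"],s["force"])
for u in range(283,291): print(u,[tuple(c[v,u].round(0).astype(int).tolist()) for v in range(252,265,1)])
cv2.imwrite("pics/s3.png",cv2.resize(q[225:275,260:320],(720,600),interpolation=3))
E
```

```text
[ 450.63538779 -329.56577485   20.78657458] 64.9632163945214 [ 0.55272661  0.47822925 -0.15250287]
283 [(458, -317, 23), (457, -319, 20), (451, -330, 27), (448, -334, 27), (448, -334, 21), (456, -321, 2), (455, -324, 0), (452, -329, 0), (450, -332, -1), (447, -337, -1), (444, -342, -1), (439, -350, 3), (440, -349, -3)]
284 [(430, -370, 78), (433, -365, 67), (433, -365, 63), (431, -369, 63), (433, -366, 55), (431, -369, 53), (431, -370, 49), (433, -366, 39), (432, -367, 36), (450, -339, -1), (448, -343, -2), (443, -350, 1), (444, -349, -5)]
285 [(411, -407, 116), (432, -373, 75), (432, -374, 70), (431, -375, 67), (433, -373, 60), (433, -373, 55), (432, -374, 52), (436, -368, 40), (432, -374, 41), (452, -342, 1), (452, -344, -3), (448, -350, -1), (445, -354, -1)]
286 [(413, -411, 118), (413, -410, 113), (436, -375, 70), (437, -373, 63), (435, -376, 61), (436, -375, 55), (437, -373, 49), (438, -372, 42), (437, -374, 39), (456, -343, -1), (454, -346, -2), (451, -351, -2), (447, -358, 1)]
287 [(416, -412, 118), (418, -410, 110), (441, -372, 65), (443, -370, 57), (440, -374, 58), (440, -374, 52), (439, -377, 50), (443, -371, 39), (462, -341, 1), (460, -344, -1), (458, -347, -3), (456, -350, -4), (451, -359, 0)]
288 [(422, -410, 113), (444, -374, 70), (445, -373, 64), (444, -375, 61), (446, -371, 52), (445, -373, 49), (444, -376, 47), (445, -373, 40), (467, -339, -4), (465, -343, -5), (461, -350, -2), (456, -357, 1), (455, -359, -2)]
289 [(424, -412, 114), (448, -374, 68), (448, -375, 64), (449, -374, 59), (450, -372, 51), (449, -373, 48), (451, -371, 40), (452, -369, 33), (470, -343, -2), (470, -342, -8), (463, -354, 1), (460, -358, 0), (458, -362, -1)]
290 [(450, -378, 75), (455, -371, 62), (453, -374, 61), (451, -377, 60), (453, -374, 51), (454, -373, 46), (455, -371, 38), (476, -340, -2), (474, -343, -3), (469, -350, 0), (468, -352, -3), (466, -356, -4), (461, -364, 0)]
```

View pics/s3.png

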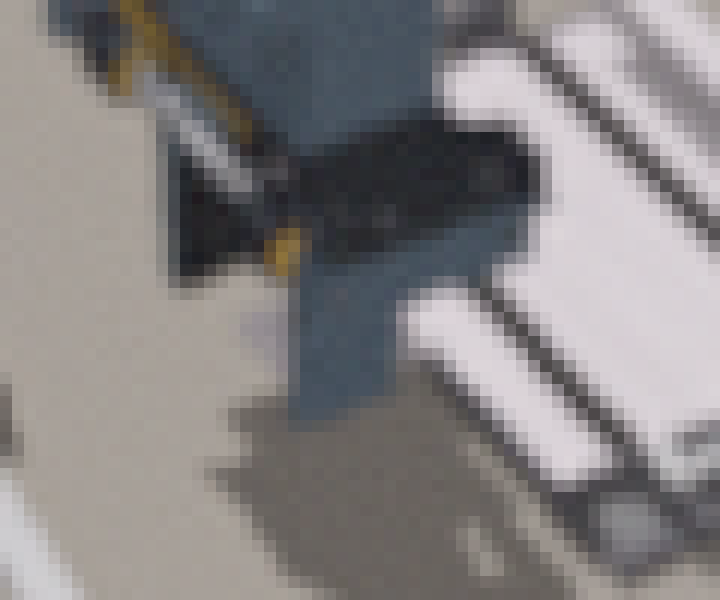

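The near fingertip is visible at about z=36 mm, well above the z=7 mm I expected, so the fingers closed above the tab. I'll lower in small steps, watching the force.

Call:
arm_command(motion=[{"offset": [0, 0, 0.005], "spin": 0}, {"offset": [0, 0, 0.005], "spin": 0}, {"offset": [0, 0, 0.005], "spin": 0}, {"offset": [0, 0, 0], "spin": 0}])

```text
time_s: 6.32
ee_pos: [450.3, -329.3, 5.2]
ee_rot: [180.0, -0.1, -180.0]
force: [0.5, 0.5, 0.0]
gripper_width: 65.0
gripper_force: 0.0
```

```bash
python3 - <<'E'
from h import *
q,d=env.grab_frame("side"); c=cloud("side",d); s=env.state(); print(s["ee_pos"],s["gripper_width"],s["force"],s["qpos"])
for u in range(285,290): print(u,[tuple(c[v,u].round(0).astype(int).tolist()) for v in range(256,268,1)])
E
```

```text
[ 450.50840712 -329.44482641    5.48669777] 64.76737462622022 [-0.58513033  0.24420034  0.29600751] [-3.73609349e+01  2.79160691e+01  1.06325120e+02  7.26190315e-03
  4.57971489e+01 -1.27377540e+02]
285 [(433, -372, 59), (432, -374, 57), (432, -374, 51), (434, -371, 43), (431, -375, 43), (433, -374, 36), (431, -376, 34), (433, -373, 26), (446, -352, -3), (445, -355, -6), (440, -363, -1), (437, -368, 0)]
286 [(414, -409, 97), (437, -373, 53), (437, -374, 49), (437, -373, 43), (438, -372, 37), (438, -371, 31), (437, -373, 29), (437, -373, 24), (447, -358, 2), (446, -361, -1), (441, -368, 2), (439, -372, 2)]
287 [(418, -410, 97), (441, -374, 52), (442, -372, 45), (442, -373, 41), (442, -373, 36), (441, -375, 33), (441, -374, 27), (453, -356, 2), (451, -359, 0), (452, -358, -6), (446, -367, -1), (441, -375, 3)]
288 [(420, -414, 99), (446, -372, 48), (446, -372, 43), (446, -372, 38), (447, -371, 32), (446, -373, 30), (447, -371, 22), (460, -352, -5), (453, -363, 2), (453, -362, -4), (449, -368, -1), (447, -373, -1)]
289 [(450, -373, 52), (449, -374, 48), (449, -374, 43), (449, -374, 39), (453, -369, 28), (451, -371, 25), (453, -369, 18), (461, -356, -2), (457, -363, 0), (453, -370, 4), (452, -371, 0), (451, -373, -3)]
```

Call:
arm_command(motion=[{"offset": [0, 0, 0.005], "spin": 0}, {"offset": [0, 0, 0.005], "spin": 0}, {"offset": [0, 0, 0.003], "spin": 0}, {"offset": [0, 0, 0], "spin": 0}, {"offset": [0, 0, 0], "spin": 0}])

```text
time_s: 7.0
ee_pos: [450.8, -329.6, -7.1]
ee_rot: [-180.0, 0.0, -180.0]
force: [-0.2, 0.7, -0.4]
gripper_width: 64.9
gripper_force: 0.0
```

Call:
arm_command(motion=[{"offset": [0, 0, 0], "spin": 0}, {"offset": [0, 0, 0], "spin": 0}, {"offset": [0, 0, 0], "spin": 0}, {"offset": [0, 0, 0], "spin": 0}, {"offset": [0, 0, 0], "spin": 0}], jaw=0.03, newtons=40)

```text
time_s: 7.62
ee_pos: [450.6, -326.9, -7.2]
ee_rot: [179.7, -0.0, 179.9]
force: [2.1, 7.4, 2.1]
gripper_width: 39.0
gripper_force: 40.0
```

Gripped at 39 mm. Swinging the panel up.

Call:
arm_command(motion=[{"offset": [-0.001, 0.002, -0.018], "spin": 0}, {"offset": [-0.003, 0, -0.018], "spin": 0}, {"offset": [-0.004, 0, -0.018], "spin": 0}, {"offset": [-0.007, 0, -0.017], "spin": 0}, {"offset": [-0.008, 0, -0.016], "spin": 0}])

```text
time_s: 8.25
ee_pos: [473.1, -326.8, 79.5]
ee_rot: [179.9, -0.1, -180.0]
force: [2.7, 0.5, -3.1]
gripper_width: 39.1
gripper_force: 40.0
```

Call:
arm_command(motion=[{"offset": [-0.01, 0, -0.016], "spin": 0}, {"offset": [-0.011, 0, -0.014], "spin": 0}, {"offset": [-0.013, 0, -0.013], "spin": 0}, {"offset": [-0.014, 0, -0.012], "spin": 0}, {"offset": [-0.015, 0, -0.01], "spin": 0}])

```text
time_s: 8.88
ee_pos: [537.7, -326.7, 145.1]
ee_rot: [179.9, 0.1, -180.0]
force: [4.6, 0.7, -3.2]
gripper_width: 39.3
gripper_force: 40.0
```

Call:
arm_command(motion=[{"offset": [-0.015, 0, -0.008], "spin": 0}, {"offset": [0, 0, 0], "spin": 0}, {"offset": [0, 0, 0], "spin": 0}])

```text
time_s: 9.25
ee_pos: [551.7, -326.7, 152.4]
ee_rot: [179.9, 0.0, -180.0]
force: [1.5, 3.3, -1.9]
gripper_width: 39.6
gripper_force: 40.0
```

Release and retreat upward, then look.

Call:
arm_command(motion=[{"offset": [0, 0, 0], "spin": 0}, {"offset": [0, 0, 0], "spin": 0}, {"offset": [0, 0, 0], "spin": 0}, {"offset": [0, 0, 0], "spin": 0}], jaw=0.08)

```text
time_s: 9.75
ee_pos: [551.6, -327.8, 153.0]
ee_rot: [-180.0, 0.0, -180.0]
force: [-0.0, 0.0, 0.6]
gripper_width: 76.6
gripper_force: 0.0
```

Call:
arm_command(motion=[{"offset": [0.01, 0, -0.04], "spin": 0}, {"offset": [0.01, 0, -0.05], "spin": 0}, {"offset": [0.02, 0, -0.05], "spin": 0}, {"offset": [0.05, 0.02, -0.01], "spin": 0.1}, {"offset": [0.04, 0.04, 0], "spin": 0.1}])

```text
time_s: 10.38
ee_pos: [424.9, -264.4, 304.1]
ee_rot: [-179.9, 0.2, 168.2]
force: [0.7, 1.1, 0.6]
gripper_width: 79.6
gripper_force: 0.0
```

```bash
python3 - <<'E'
from h import *
q,d=env.grab_frame("side"); p,e=env.grab_frame("top"); np.save("s4.npy",d); np.save("t4.npy",e); cv2.imwrite("pics/s4raw.png",q); cv2.imwrite("pics/t4raw.png",p)
for n in("side","top"): print([(t,o["location"],o["score"]) for t in("pull_tab","ledge","stand_hinge") for o in env.pinpoint(n,t)[:1]])
print(env.state()["ee_pos"],env.state()["ee_rot"])
print([ (a,proj("side",a).round(0),proj("top",a).round(0)) for a in [(553,-328,183),(626,-328,26)]])
cv2.imwrite("pics/s4.png",np.hstack([cv2.resize(q[140:290,210:360],(400,400),interpolation=3),cv2.resize(p[145:225,145:225],(400,400),interpolation=3)]))
E
```

```text
[('pull_tab', [309.9, 209.0], 0.81), ('ledge', [321.8, 241.2], 0.72), ('stand_hinge', [322.2, 237.3], 0.84)]
[('pull_tab', [351.5, 189.6], 0.85), ('ledge', [337.6, 177.3], 0.76), ('stand_hinge', [337.1, 175.3], 0.89)]
[ 426.75215875 -264.60539649  302.51241497] [-1.79998423e+02 -1.23694524e-03  1.68557694e+02]
[((553, -328, 183), array([308., 212.]), array([350., 191.])), ((626, -328, 26), array([321., 239.]), array([340., 178.]))]
```

View pics/s4.png

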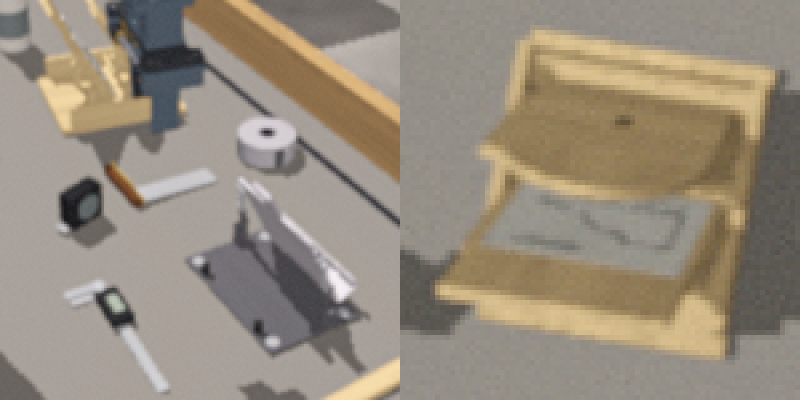

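The side view shows the panel standing open by itself (tab end at about (310,209)), and the rack and boards are unchanged. Now I plan the approach to the setup board.

```bash
python3 -c "
from h import *
print('bottle',ray('top',(112,201),100))
plan([(512,286,290,79.7),(512,286,235,79.7)])"
```

```text
bottle [538.43767077 545.89566357 100.        ]
[{"offset":[0.003,0.056,0.001],"spin":0.155},{"offset":[0.011,0.055,0.001],"spin":0.155},{"offset":[0.019,0.052,0.001],"spin":0.155},{"offset":[0.027,0.049,0.001],"spin":0.155},{"offset":[0.034,0.044,0.001],"spin":0.155}]
[{"offset":[0.041,0.038,0.002],"spin":0.155},{"offset":[0.046,0.031,0.001],"spin":0.155},{"offset":[0.05,0.023,0.002],"spin":0.155},{"offset":[0.054,0.016,0.001],"spin":0.155},{"offset":[0.055,0.007,0.002],"spin":0.156}]
[{"offset":[-0,-0,0.055],"spin":-0}]
[512.3 286.  234.5] 79.7
```

Call:
arm_command(motion=[{"offset": [0.003, 0.056, 0.001], "spin": 0.155}, {"offset": [0.011, 0.055, 0.001], "spin": 0.155}, {"offset": [0.019, 0.052, 0.001], "spin": 0.155}, {"offset": [0.027, 0.049, 0.001], "spin": 0.155}, {"offset": [0.034, 0.044, 0.001], "spin": 0.155}], jaw=0.07)

```text
time_s: 11.4
ee_pos: [470.7, 13.2, 297.5]
ee_rot: [180.0, 0.0, 123.9]
force: [0.1, 0.5, -0.0]
gripper_width: 69.9
gripper_force: 0.0
```

Call:
arm_command(motion=[{"offset": [0.041, 0.038, 0.002], "spin": 0.155}, {"offset": [0.046, 0.031, 0.001], "spin": 0.155}, {"offset": [0.05, 0.023, 0.002], "spin": 0.155}, {"offset": [0.054, 0.016, 0.001], "spin": 0.155}, {"offset": [0.055, 0.007, 0.002], "spin": 0.156}])

```text
time_s: 12.02
ee_pos: [512.4, 288.9, 289.2]
ee_rot: [180.0, 0.0, 79.4]
force: [-0.2, 0.1, -0.1]
gripper_width: 70.2
gripper_force: 0.0
```

Call:
arm_command(motion=[{"offset": [0, 0, 0.03], "spin": 0}, {"offset": [0, 0, 0], "spin": 0}, {"offset": [0, 0, 0], "spin": 0}])

```text
time_s: 12.4
ee_pos: [512.0, 286.5, 260.4]
ee_rot: [180.0, -0.0, 79.7]
force: [0.3, 0.1, -0.7]
gripper_width: 70.5
gripper_force: 0.0
```

```bash
python3 - <<'E'
from h import *
q,d=env.grab_frame("side"); p,e=env.grab_frame("top")
s=env.state(); print(s["time_s"],s["ee_pos"],s["ee_rot"],proj("side",s["ee_pos"]),proj("side",(503,288,235)))
cv2.imwrite("pics/s5.png",np.hstack([cv2.resize(q[110:210,210:310],(400,400),interpolation=3),cv2.resize(p[140:230,140:230],(400,400),interpolation=3)]))
E
```

```text
12.5 [512.10824075 286.31440329 261.19018359] [ 1.79892571e+02 -8.57622082e-02  7.96648550e+01] [226.82362372 132.01019315] [225.26193976 137.47488766]
```

View pics/s5.png

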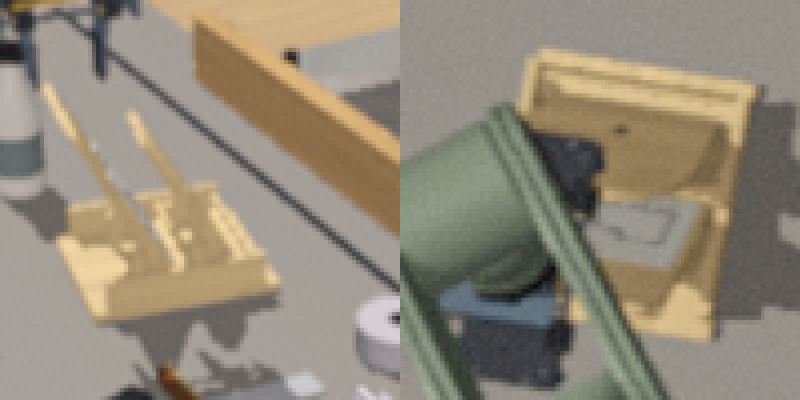

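```bash
python3 - <<'E'
from h import *
q,d=env.grab_frame("side"); c=cloud("side",d)
print("near corner proj",proj("side",(490,210,235)))
for u in range(215,226): print(u,[tuple(c[v,u].round(0).astype(int).tolist()) for v in range(126,142,2)])
print("front finger")
for u in range(232,238): print(u,[tuple(c[v,u].round(0).astype(int).tolist()) for v in range(122,134,2)])
E
```

```text
near corner proj [229.60353883 144.66612705]
215 [(552, 541, 185), (688, 914, -3), (551, 546, 160), (549, 543, 150), (543, 529, 146), (542, 528, 135), (541, 529, 123), (540, 529, 112)]
216 [(466, 297, 297), (692, 906, 0), (684, 888, -5), (556, 546, 147), (552, 538, 140), (548, 530, 133), (544, 522, 125), (543, 523, 113)]
217 [(464, 278, 305), (462, 276, 297), (468, 294, 279), (566, 557, 141), (558, 540, 138), (554, 532, 130), (550, 522, 124), (550, 525, 111)]
218 [(467, 275, 306), (466, 275, 296), (465, 273, 287), (675, 830, 7), (566, 545, 134), (564, 544, 123), (554, 519, 124), (553, 520, 112)]
219 [(473, 279, 303), (470, 271, 297), (469, 271, 287), (470, 275, 276), (677, 822, -4), (569, 541, 123), (563, 528, 118), (565, 535, 103)]
220 [(729, 929, -4), (715, 896, -1), (704, 871, -3), (689, 834, 1), (680, 814, -2), (670, 789, -2), (657, 760, -1), (644, 729, 2)]
221 [(734, 923, -3), (723, 898, -4), (708, 863, -1), (511, 357, 233), (687, 815, -4), (676, 789, -4), (663, 757, -1), (654, 736, -3)]
222 [(735, 910, 2), (723, 880, 3), (713, 857, 1), (516, 356, 233), (506, 334, 233), (680, 78
[... 368 characters left out ...]
 0), (701, 784, 6), (517, 325, 224), (500, 285, 234), (491, 262, 236)]
front finger
232 [(825, 953, -6), (806, 911, 0), (797, 891, -4), (780, 855, -1), (770, 832, -3), (754, 797, 1)]
233 [(547, 289, 302), (548, 293, 290), (547, 290, 282), (788, 856, -3), (776, 832, -4), (760, 794, 1)]
234 [(544, 270, 310), (546, 276, 297), (543, 271, 290), (544, 273, 279), (778, 821, 0), (768, 798, -3)]
235 [(546, 262, 312), (547, 266, 301), (544, 260, 294), (545, 266, 282), (546, 269, 270), (777, 804, -7)]
236 [(547, 255, 315), (549, 260, 303), (549, 261, 293), (549, 262, 282), (549, 265, 271), (777, 788, -1)]
237 [(847, 922, 1), (837, 901, -3), (829, 885, -9), (805, 832, 3), (797, 817, -3), (782, 785, -1)]
```

The side view shows the fingers straddling the board's top edge: rear finger at x≈467, front at x≈547, board top at (500,288,234), tips at z≈272. Descending.

Call:
arm_command(motion=[{"offset": [0, 0, 0.03], "spin": 0}, {"offset": [0, 0, 0.02], "spin": 0}, {"offset": [0, 0, 0.01], "spin": 0}, {"offset": [0, 0, 0], "spin": 0}])

```text
time_s: 13.05
ee_pos: [511.3, 286.4, 200.1]
ee_rot: [-180.0, -0.0, 79.7]
force: [0.6, 0.3, -0.2]
gripper_width: 70.1
gripper_force: 0.0
```

Call:
arm_command(motion=[{"offset": [0, 0, 0], "spin": 0}, {"offset": [0, 0.003, 0], "spin": 0}, {"offset": [0, 0.005, 0], "spin": 0}, {"offset": [0, 0.008, 0], "spin": 0}, {"offset": [0, 0.008, 0], "spin": 0}], jaw=0.042, newtons=20)

```text
time_s: 13.68
ee_pos: [535.4, 282.3, 200.0]
ee_rot: [-180.0, -0.0, 79.7]
force: [-0.3, 1.0, 0.6]
gripper_width: 41.7
gripper_force: 0.6
```

Call:
arm_command(motion=[{"offset": [0, 0.01, -0.003], "spin": 0}, {"offset": [0, 0.01, -0.003], "spin": 0}, {"offset": [0, 0.01, -0.004], "spin": 0}, {"offset": [0, 0.008, -0.004], "spin": 0}])

```text
time_s: 14.18
ee_pos: [573.1, 275.4, 214.0]
ee_rot: [180.0, -0.0, 79.7]
force: [-0.2, 0.8, -0.9]
gripper_width: 42.2
gripper_force: 0.2
```

```bash
cat > bd.py <<'E'
from h import *
def board(lo=(420,150,40),hi=(620,400,300),vis=None):
    q,d=env.grab_frame("side"); c=cloud("side",d); s=env.state(); print(s["time_s"],s["ee_pos"].round(1),s["force"].round(1),s["gripper_width"],s["gripper_force"])
    return q,c
if __name__=="__main__":
    q,c=board()
    for v in range(120,190,6):
        print(v,[(u,*c[v,u].round(0).astype(int).tolist()) for u in range(212,262,3) if 60<c[v,u][2]<280 and c[v,u][1]<420])
E
python3 bd.py
```

```text
14.225 [574.3 275.3 214.5] [0.2 0.6 0.7] 41.99745085918454 0.14357944659423083
120 []
126 []
132 [(233, 541, 282, 256), (236, 547, 260, 264), (245, 586, 247, 260)]
138 [(236, 546, 263, 232), (239, 542, 220, 251), (242, 595, 303, 204)]
144 [(239, 581, 310, 172), (242, 546, 199, 229), (245, 583, 245, 200)]
150 [(233, 544, 302, 153), (242, 575, 267, 161), (248, 609, 272, 150), (251, 595, 208, 182)]
156 [(236, 533, 246, 149), (245, 574, 232, 145), (254, 603, 196, 154)]
162 [(239, 525, 196, 143), (242, 578, 281, 87), (248, 572, 199, 129), (257, 610, 180, 127), (260, 633, 193, 115)]
168 [(245, 553, 194, 104), (251, 583, 192, 97), (260, 622, 173, 95)]
174 [(248, 565, 189, 70), (254, 597, 189, 61)]
180 []
186 []
```

The board is now tilted at about 15°. Closing the jaws while backing off, so the board isn't pushed towards the pattern.

Call:
arm_command(motion=[{"offset": [0, -0.004, 0], "spin": 0}, {"offset": [0, -0.004, 0], "spin": 0}, {"offset": [0, -0.004, 0], "spin": 0}, {"offset": [0, 0, 0], "spin": 0}, {"offset": [0, 0, 0], "spin": 0}], jaw=0.005, newtons=25)

```text
time_s: 14.85
ee_pos: [561.3, 277.6, 214.2]
ee_rot: [179.9, -0.0, 79.7]
force: [2.1, 0.2, -0.4]
gripper_width: 16.3
gripper_force: 23.6
```

```bash
python3 bd.py
```

```text
14.9 [561.2 277.6 214.2] [ 2.4 -0.9 -0.6] 16.352189597441182 23.63919474184513
120 []
126 []
132 [(233, 540, 278, 258), (236, 550, 267, 260), (239, 568, 274, 253), (242, 574, 254, 260)]
138 [(236, 546, 262, 233), (239, 541, 217, 252), (242, 594, 300, 205)]
144 [(239, 576, 300, 178), (242, 545, 196, 231), (245, 579, 237, 204)]
150 [(233, 542, 299, 155), (242, 575, 266, 161), (245, 556, 191, 200), (248, 610, 273, 149), (251, 593, 204, 184)]
156 [(236, 532, 242, 151), (245, 575, 235, 143), (254, 604, 197, 153)]
162 [(239, 524, 193, 145), (242, 578, 280, 88), (248, 572, 197, 130), (257, 609, 178, 128), (260, 630, 187, 119)]
168 [(245, 554, 197, 102), (251, 581, 188, 99), (260, 624, 177, 92)]
174 [(248, 563, 184, 73)]
180 []
186 []
```

Call:
arm_command(motion=[{"offset": [0, 0, -0.008], "spin": 0}, {"offset": [0, 0, -0.015], "spin": 0}, {"offset": [0, 0, -0.015], "spin": 0}, {"offset": [0, 0, -0.015], "spin": 0}])

```text
time_s: 15.4
ee_pos: [560.6, 277.8, 268.4]
ee_rot: [180.0, -0.0, 79.7]
force: [3.0, -0.7, -3.2]
gripper_width: 12.3
gripper_force: 23.8
```

Call:
arm_command(motion=[{"offset": [0, 0, -0.015], "spin": 0}, {"offset": [0, 0, -0.015], "spin": 0}, {"offset": [0, 0, -0.015], "spin": 0}, {"offset": [0, 0, -0.015], "spin": 0}, {"offset": [0, 0, -0.015], "spin": 0}])

```text
time_s: 16.02
ee_pos: [559.1, 277.9, 342.4]
ee_rot: [-179.8, 0.0, 79.7]
force: [0.8, 0.4, -2.5]
gripper_width: 8.6
gripper_force: 25.0
```

```bash
python3 bd.py
```

```text
16.075 [560.1 278.2 344.7] [-0.3  0.3 -1.4] 8.86474369743404 24.99689429998398
120 []
126 [(233, 561, 325, 265)]
132 [(233, 563, 334, 230), (236, 551, 271, 258)]
138 [(233, 567, 347, 193), (236, 553, 278, 225), (239, 543, 222, 250), (242, 549, 202, 257)]
144 [(233, 565, 347, 161), (236, 553, 282, 192), (239, 545, 230, 216), (242, 549, 206, 225), (245, 580, 241, 203)]
150 [(233, 546, 307, 150), (236, 554, 289, 156), (239, 546, 236, 182), (242, 545, 200, 199), (248, 613, 278, 146), (251, 593, 205, 184)]
156 [(236, 530, 239, 153), (239, 548, 245, 145), (242, 543, 200, 168), (254, 604, 198, 152)]
162 [(239, 524, 193, 145), (242, 577, 278, 89), (257, 609, 178, 129), (260, 633, 194, 114)]
168 [(245, 554, 197, 103), (260, 621, 172, 96)]
174 [(248, 565, 190, 70)]
180 []
186 []
```

Call:
arm_command(motion=[{"offset": [0, 0, -0.02], "spin": 0}, {"offset": [0, 0, -0.025], "spin": 0}, {"offset": [0, 0, -0.025], "spin": 0}, {"offset": [0, 0, -0.02], "spin": 0}, {"offset": [0, 0, 0], "spin": 0}], newtons=30)

```text
time_s: 16.7
ee_pos: [560.3, 278.0, 433.2]
ee_rot: [179.9, -0.1, 79.7]
force: [-0.4, -0.2, -2.7]
gripper_width: 8.8
gripper_force: 30.0
```

```bash
python3 - <<'E'
from h import *
# panel plane from earlier frames
for n,f in(("side","s4.npy"),("top","t4.npy")):
    c=cloud(n,np.load(f)).reshape(-1,3)
    P=c[(c[:,0]>560)&(c[:,0]<640)&(c[:,1]>-405)&(c[:,1]<-250)&(c[:,2]>45)&(c[:,2]<150)]
    pp=P[abs((P[:,0]-631.6)*.906+(P[:,2]-23.7)*.423)<12]
    for _ in range(6):
        mu=pp.mean(0); v=np.linalg.svd(pp-mu)[2][2]; v*=np.sign(v[0]); r=(pp-mu)@v; pp=pp[abs(r)<max(3,2*r.std())]
    print(n,len(P),len(pp),mu.round(1),v.round(3),r.std().round(2),"offset at ledge corner",((np.array([631.6,-328,23.7])-mu)@v).round(1))
    t=c[(c[:,0]>530)&(c[:,0]<580)&(c[:,1]>-420)&(c[:,1]<-220)&(c[:,2]>160)&(c[:,2]<195)]
    print("tab y",np.percentile(t[:,1],[5,50,95]) if len(t) else None)
    t=c[(c[:,0]>560)&(c[:,0]<600)&(c[:,1]>-480)&(c[:,1]<-180)&(c[:,2]>85)&(c[:,2]<140)]
    print("panel y",np.percentile(t[:,1],[2,50,98]) if len(t) else None)
q,d=env.grab_frame("side"); c=cloud("side",d); s=env.state(); print(s["ee_pos"],s["force"])
# hanging board points
yb=np.array([.179,.984,0]);nb=np.array([.984,-.179,0])
o=np.array(s["ee_pos"]); P=c.reshape(-1,3); a=(P-o)@nb; b=(P-o)@yb
m=(abs(a)<30)&(abs(b)<110)&(P[:,2]>180)
img=m.reshape(384,512); print("px rows",np.where(img.any(1))[0][[0,-1]])
for v in range(100,160,6):
    us=[u for u in range(512) if img[v,u]]; print(v,[(u,*[int(round(x)) for x in (a.reshape(384,512)[v,u],b.reshape(384,512)[v,u],c[v,u,2])]) for u in us[::3]])
cv2.imwrite("pics/s6.png",cv2.resize(q[60:210,180:330],(600,600),interpolation=3))
E
```

```text
side 223 220 [ 594.1 -330.1  100.8] [0.908 0.002 0.418] 0.69 offset at ledge corner 1.8
tab y [-348.10283348 -337.73681546 -313.15111241]
panel y [-435.39237626 -344.12966584 -222.62471169]
top 357 340 [ 599.7 -326.4   98.9] [0.905 0.001 0.426] 1.21 offset at ledge corner -3.1
tab y [-347.05419862 -327.63199736 -310.04251249]
panel y [-431.63885412 -330.76746935 -224.05257043]
[560.09479844 277.85090745 431.78226702] [ 0.42361479 -0.05231389 -2.72925074]
px rows [  0 144]
100 [(231, -6, 58, 389), (234, -5, 2, 408), (237, -4, -47, 425), (240, 0, -87, 438)]
106 [(231, -5, 73, 354), (234, -6, 7, 378), (237, -5, -46, 398), (240, 1, -76, 407)]
112 [(231, -6, 75, 324), (234, -5, 16, 346), (237, -6, -46, 370), (240, 0, -76, 380)]
118 [(232, -5, 66, 297), (235, -4, 8, 320), (238, -7, -60, 347), (241, 0, -87, 357)]
124 [(232, -5, 73, 264), (235, -5, 10, 290), (238, -8, -59, 319), (241, 2, -76, 324)]
130 [(233, -6, 56, 241), (236, -6, -4, 266), (239, -4, -56, 288), (242, 4, -79, 297)]
136 [(237, -6, -19, 243), (240, -5, -73, 266)]
142 [(241, -5, -83, 241), (245, 29, -24, 208)]
148 []
154 []
```

View pics/s6.png

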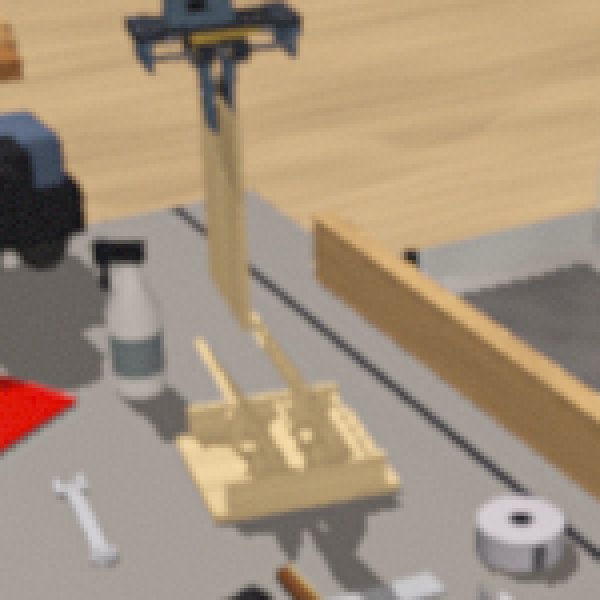

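The board hangs vertical and centred in the grip, and the arched pattern is still in its slot. Now I plan the transfer to the stand.

```bash
python3 -c "
from h import *
plan([(585,60,432,83),(645,-328,310,90)],vmax=44)"
```

```text
[{"offset":[-0.042,0.013,-0],"spin":-0.011},{"offset":[-0.042,0.012,-0],"spin":-0.011},{"offset":[-0.042,0.012,-0],"spin":-0.012},{"offset":[-0.043,0.011,-0],"spin":-0.011},{"offset":[-0.042,0.011,-0],"spin":-0.012}]
[{"offset":[-0.038,0.011,0.012],"spin":-0.012},{"offset":[-0.038,0.01,0.012],"spin":-0.012},{"offset":[-0.038,0.01,0.012],"spin":-0.012},{"offset":[-0.038,0.009,0.012],"spin":-0.012},{"offset":[-0.038,0.009,0.012],"spin":-0.012}]
[{"offset":[-0.038,0.008,0.012],"spin":-0.012},{"offset":[-0.039,0.008,0.012],"spin":-0.013},{"offset":[-0.039,0.007,0.013],"spin":-0.012},{"offset":[-0.038,0.007,0.012],"spin":-0.013},{"offset":[-0.039,0.007,0.013],"spin":-0.012}]
[ 645.4 -328.   309.8] 90.0
```

Call:
arm_command(motion=[{"offset": [-0.02, 0.006, 0], "spin": -0.006}, {"offset": [-0.042, 0.013, 0], "spin": -0.011}, {"offset": [-0.042, 0.012, 0], "spin": -0.011}, {"offset": [-0.042, 0.012, 0], "spin": -0.012}, {"offset": [-0.043, 0.011, 0], "spin": -0.011}])

```text
time_s: 17.38
ee_pos: [583.2, 81.3, 430.2]
ee_rot: [-179.8, 0.0, 82.7]
force: [0.4, 0.1, -3.1]
gripper_width: 9.1
gripper_force: 30.0
```

Call:
arm_command(motion=[{"offset": [-0.038, 0.011, 0.006], "spin": -0.012}, {"offset": [-0.038, 0.01, 0.012], "spin": -0.012}, {"offset": [-0.038, 0.01, 0.012], "spin": -0.012}, {"offset": [-0.038, 0.009, 0.012], "spin": -0.012}, {"offset": [-0.038, 0.009, 0.012], "spin": -0.012}])

```text
time_s: 18.0
ee_pos: [612.0, -112.5, 375.7]
ee_rot: [-179.8, -0.1, 86.1]
force: [-0.2, -0.0, -3.3]
gripper_width: 8.9
gripper_force: 30.0
```

Call:
arm_command(motion=[{"offset": [-0.038, 0.008, 0.012], "spin": -0.012}, {"offset": [-0.039, 0.008, 0.012], "spin": -0.013}, {"offset": [-0.039, 0.007, 0.013], "spin": -0.012}, {"offset": [-0.038, 0.007, 0.012], "spin": -0.013}, {"offset": [-0.03, 0.005, 0.01], "spin": -0.012}])

```text
time_s: 18.62
ee_pos: [638.7, -298.1, 316.0]
ee_rot: [-179.8, -0.1, 89.6]
force: [-0.1, 0.1, -2.9]
gripper_width: 9.2
gripper_force: 30.0
```

```bash
python3 -c "
from h import *
print(env.state()['ee_pos'],env.state()['force'])
plan([(645,-328,310,90),(640,-328,250,90,20)],vmax=44)"
```

```text
[ 638.65678731 -298.0997462   316.00981908] [-0.07656965  0.12049257 -2.91040809]
[{"offset":[-0.03,0.007,0.006],"spin":-0.007},{"offset":[0,-0.001,0.015],"spin":0},{"offset":[0,-0.001,0.015],"spin":0},{"offset":[0,-0.002,0.015],"spin":0},{"offset":[0,-0.001,0.015],"spin":0}]
[ 640.5 -328.1  250. ] 90.0
```

Call:
arm_command(motion=[{"offset": [-0.026, 0.002, 0.006], "spin": -0.007}, {"offset": [0, 0, 0.015], "spin": 0}, {"offset": [0, 0, 0.015], "spin": 0}, {"offset": [0, 0, 0.015], "spin": 0}, {"offset": [0, 0, 0], "spin": 0}])

```text
time_s: 19.25
ee_pos: [640.6, -321.7, 265.9]
ee_rot: [-179.8, -0.1, 90.1]
force: [0.2, -0.4, -3.5]
gripper_width: 8.8
gripper_force: 30.0
```

```bash
cat > st.py <<'E'
from h import *
q,d=env.grab_frame("side"); c=cloud("side",d); s=env.state(); o=s["ee_pos"]; print(s["time_s"],o.round(1),s["ee_rot"].round(1),s["force"].round(1),s["gripper_width"])
P=c.reshape(-1,3)
m=(abs(P[:,0]-o[0])<35)&(abs(P[:,1]-o[1])<100)&(P[:,2]>55)&(P[:,2]<250)
I=m.reshape(384,512)
for v in range(180,262,5):
    us=np.where(I[v])[0]; print(v,[(int(u),*c[v,u].round(0).astype(int).tolist()) for u in us[::3]])
p,e=env.grab_frame("top"); c=cloud("top",e); P=c.reshape(-1,3)
m=(abs(P[:,0]-o[0])<60)&(abs(P[:,1]-o[1])<110)&(P[:,2]>o[2]+5)&(P[:,2]<o[2]+70)
if m.any(): print("top pts",P[m].min(0).round(0),P[m].max(0).round(0),m.sum())
cv2.imwrite("pics/last_s.png",q); cv2.imwrite("pics/last_t.png",p)
E
python3 st.py
```

```text
19.3 [ 641.1 -322.1  267.2] [-179.9   -0.    90.1] [ 0.6  0.7 -1.4] 8.532715398150183
180 [(314, 634, -243, 248)]
185 [(314, 635, -244, 226), (317, 634, -264, 237), (320, 633, -283, 248)]
190 [(314, 632, -250, 208), (317, 637, -262, 213), (320, 635, -283, 225), (323, 634, -303, 237), (326, 632, -321, 248)]
195 [(313, 635, -243, 180), (317, 638, -264, 191), (320, 636, -284, 203), (323, 636, -302, 214), (326, 635, -321, 225), (329, 634, -339, 236), (332, 636, -353, 244)]
200 [(313, 634, -245, 158), (316, 636, -263, 168), (319, 635, -281, 179), (322, 633, -303, 193), (325, 632, -321, 204), (328, 638, -331, 208), (331, 634, -352, 222), (334, 635, -368, 231), (337, 635, -384, 242), (340, 636, -398, 249)]
205 [(313, 633, -250, 137), (316, 633, -269, 149), (319, 635, -284, 158), (322, 633, -305, 172), (325, 635, -320, 180), (328, 633, -340, 193), (331, 634, -356, 203), (334, 632, -374, 214), (337, 635, -386, 221), (340, 635, -402, 231)]
210 [(312, 633, -244, 110), (315, 636, -261, 119), (318, 634, -282, 133), (321, 632, -303, 147), (324, 634, -318, 156), (327, 633, -337, 169), (330, 633, -3
[... 322 characters left out ...]
, 608, -243, 68), (318, 637, -283, 84), (321, 635, -304, 99), (324, 634, -323, 112), (327, 635, -341, 124), (330, 639, -352, 130), (333, 636, -373, 145), (336, 633, -392, 159)]
225 [(311, 610, -276, 65), (321, 636, -306, 76), (324, 635, -325, 89), (327, 634, -344, 102), (330, 634, -362, 115), (333, 634, -378, 126), (336, 635, -393, 136), (339, 642, -402, 139)]
230 [(316, 610, -310, 64), (327, 636, -345, 78), (330, 635, -364, 92), (333, 631, -384, 108), (336, 632, -400, 119)]
235 [(321, 616, -336, 56), (331, 634, -373, 75), (334, 637, -386, 83), (337, 637, -403, 96)]
240 [(327, 611, -381, 66), (337, 641, -401, 68)]
245 []
250 []
255 []
260 []
top pts [ 634. -288.  276.] [ 644. -243.  318.] 72
```

Call:
arm_command(motion=[{"offset": [-0.006, -0.002, 0.008], "spin": 0}, {"offset": [0, 0, 0.01], "spin": 0}, {"offset": [0, 0, 0.008], "spin": 0}, {"offset": [0, 0, 0.004], "spin": 0}, {"offset": [0, 0, 0], "spin": 0}])

```text
time_s: 19.98
ee_pos: [639.2, -328.9, 237.3]
ee_rot: [-180.0, -0.0, 90.0]
force: [-0.1, 0.4, -3.0]
gripper_width: 8.9
gripper_force: 30.0
```

Call:
arm_command(motion=[{"offset": [0, 0, 0.002], "spin": 0}, {"offset": [0, 0, 0.002], "spin": 0}, {"offset": [0, 0, 0], "spin": 0}])

```text
time_s: 20.35
ee_pos: [639.3, -328.9, 233.7]
ee_rot: [-180.0, -0.0, 90.0]
force: [0.2, -0.6, -2.7]
gripper_width: 9.2
gripper_force: 30.0
```

Call:
arm_command(motion=[{"offset": [0, 0, 0.002], "spin": 0}, {"offset": [0, 0, 0.002], "spin": 0}, {"offset": [0, 0, 0], "spin": 0}])

```text
time_s: 20.72
ee_pos: [639.2, -328.9, 229.5]
ee_rot: [-180.0, -0.0, 90.0]
force: [0.3, -0.0, -2.8]
gripper_width: 9.1
gripper_force: 30.0
```

Call:
arm_command(motion=[{"offset": [0, 0, 0.002], "spin": 0}, {"offset": [0, 0, 0], "spin": 0}])

```text
time_s: 20.98
ee_pos: [639.2, -328.9, 227.6]
ee_rot: [-180.0, -0.0, 90.0]
force: [-0.1, 0.2, -2.4]
gripper_width: 8.5
gripper_force: 30.0
```

Call:
arm_command(motion=[{"offset": [0, 0, 0.002], "spin": 0}, {"offset": [0, 0, 0], "spin": 0}])

```text
time_s: 21.22
ee_pos: [639.2, -328.9, 225.6]
ee_rot: [-180.0, -0.0, 90.0]
force: [-0.1, -0.5, -2.5]
gripper_width: 8.8
gripper_force: 30.0
```

Call:
arm_command(motion=[{"offset": [0, 0, 0.002], "spin": 0}, {"offset": [0, 0, 0], "spin": 0}])

```text
time_s: 21.48
ee_pos: [639.4, -329.1, 224.2]
ee_rot: [180.0, 0.0, 90.0]
force: [-0.3, -0.3, -0.5]
gripper_width: 8.8
gripper_force: 30.0
```

```bash
python3 st.py
```

```text
21.525 [ 639.4 -329.1  224.2] [180.   0.  90.] [-0.4 -1.2 -1.7] 9.060528805652135
180 []
185 [(315, 635, -251, 230), (321, 637, -284, 248)]
190 [(315, 636, -251, 207), (318, 633, -273, 221), (321, 632, -293, 232)]
195 [(314, 630, -255, 188), (317, 634, -269, 196), (320, 632, -289, 208), (323, 630, -309, 220), (326, 632, -325, 229), (329, 626, -349, 245), (332, 637, -352, 243)]
200 [(314, 634, -252, 162), (317, 634, -270, 173), (320, 634, -289, 184), (323, 632, -309, 197), (326, 634, -324, 206), (329, 631, -345, 219), (332, 633, -359, 227), (335, 634, -375, 236), (338, 634, -390, 245)]
205 [(314, 634, -254, 140), (317, 636, -271, 150), (320, 635, -291, 162), (323, 633, -312, 176), (326, 634, -327, 185), (330, 633, -351, 200), (333, 635, -366, 208), (336, 633, -383, 220), (339, 634, -398, 229), (342, 641, -406, 231)]
210 [(313, 635, -249, 112), (316, 636, -267, 123), (319, 637, -284, 133), (322, 633, -308, 150), (325, 635, -323, 159), (328, 635, -341, 171), (331, 633, -359, 183), (334, 634, -375, 192), (337, 635, -390, 202), (340, 631, -410, 216)]
215 [(313, 636, -250, 88), (316, 630, 
[... 296 characters left out ...]
633, -337, 122), (329, 634, -352, 132), (332, 633, -371, 145), (335, 634, -387, 155), (338, 633, -403, 166), (341, 642, -408, 166)]
225 [(311, 612, -273, 62), (322, 633, -315, 83), (325, 632, -335, 97), (328, 635, -349, 106), (331, 631, -371, 122), (334, 631, -388, 134), (337, 633, -401, 142), (340, 640, -409, 145)]
230 [(316, 614, -305, 59), (327, 632, -350, 84), (330, 636, -362, 91), (333, 638, -377, 100), (336, 634, -398, 116), (339, 639, -408, 122)]
235 [(321, 613, -340, 59), (331, 635, -372, 74), (334, 636, -388, 85), (337, 634, -407, 99)]
240 [(326, 614, -371, 57), (335, 635, -398, 68), (338, 638, -410, 76)]
245 []
250 []
255 []
260 []
top pts [ 632. -297.  233.] [ 643. -250.  274.] 73
```

Call:
arm_command(motion=[{"offset": [0, -0.002, 0.001], "spin": 0}, {"offset": [0, -0.001, 0.001], "spin": 0}, {"offset": [0, 0, 0], "spin": 0}])

```text
time_s: 21.95
ee_pos: [637.6, -329.2, 223.8]
ee_rot: [179.7, 0.1, 90.0]
force: [1.4, -0.2, 5.1]
gripper_width: 8.8
gripper_force: 30.0
```

Call:
arm_command(motion=[{"offset": [0, 0, 0.001], "spin": 0}, {"offset": [0, 0, 0], "spin": 0}, {"offset": [0, 0, 0], "spin": 0}])

```text
time_s: 22.32
ee_pos: [637.6, -329.1, 223.8]
ee_rot: [179.7, 0.1, 90.0]
force: [0.7, 0.2, 7.7]
gripper_width: 8.8
gripper_force: 30.0
```

Seated on the ledge. Opening slightly so that the board rests on the rear finger, then lowering it back against the panel.

Call:
arm_command(motion=[{"offset": [0, 0, 0], "spin": 0}, {"offset": [0, 0, 0], "spin": 0}, {"offset": [0, 0, 0], "spin": 0}, {"offset": [0, -0.004, 0], "spin": 0}, {"offset": [0, -0.006, 0], "spin": 0}], jaw=0.032)

```text
time_s: 22.95
ee_pos: [625.9, -329.0, 220.5]
ee_rot: [-180.0, -0.0, 90.0]
force: [0.2, -1.3, -0.7]
gripper_width: 31.9
gripper_force: 0.1
```

Call:
arm_command(motion=[{"offset": [0, -0.008, 0.001], "spin": 0}, {"offset": [0, -0.008, 0.001], "spin": 0}, {"offset": [0, -0.008, 0.001], "spin": 0}, {"offset": [0, -0.008, 0.001], "spin": 0}, {"offset": [0, -0.008, 0.001], "spin": 0}])

```text
time_s: 23.58
ee_pos: [585.7, -329.0, 215.8]
ee_rot: [-180.0, -0.0, 90.0]
force: [0.6, -0.5, -1.0]
gripper_width: 32.4
gripper_force: 0.2
```

```bash
cat > fit.py <<'E'
from h import *
s=env.state(); print(s["time_s"],s["ee_pos"].round(1),s["force"].round(1),s["gripper_width"])
pts={}
for n in("side","top"):
    p,d=env.grab_frame(n); cv2.imwrite(f"pics/fit_{n}.png",p); c=cloud(n,d).reshape(-1,3)
    m=(c[:,0]>525)&(c[:,0]<660)&(c[:,1]>-402)&(c[:,1]<-255)&(c[:,2]>60)&(c[:,2]<262)
    P=c[m]; rng=np.random.default_rng(0); best=None
    for _ in range(300):
        a=P[rng.choice(len(P),3,False)]; v=np.cross(a[1]-a[0],a[2]-a[0]); L=np.linalg.norm(v)
        if L<500: continue
        v=v/L; v*=np.sign(v[0])
        if v[0]<.7: continue
        k=abs((P-a[0])@v)<3
        if best is None or k.sum()>best.sum(): best=k
    Q=P[best]; mu=Q.mean(0); v=np.linalg.svd(Q-mu)[2][2]; v*=np.sign(v[0])
    print(n,len(P),len(Q),mu.round(1),v.round(3),"lean",np.degrees(np.arcsin(v[2])).round(1),"y",np.percentile(Q[:,1],[1,99]).round(0),"z",np.percentile(Q[:,2],[1,99]).round(0),"normal offset of corner",((np.array([631.6,-328,23.7])-mu)@v).round(1))
E
python3 fit.py
```

```text
23.575 [ 585.7 -329.   215.8] [ 0.6 -0.5 -1. ] 32.375679446610945
side 840 485 [ 590.9 -341.1  176.2] [0.962 0.005 0.273] lean 15.9 y [-401. -257.] z [ 89. 258.] normal offset of corner -2.5
top 210 134 [ 603.5 -289.8  161.8] [0.957 0.006 0.291] lean 16.9 y [-345. -256.] z [ 62. 262.] normal offset of corner -13.6
```

Call:
arm_command(motion=[{"offset": [0, -0.008, 0.002], "spin": 0}, {"offset": [0, -0.008, 0.002], "spin": 0}, {"offset": [0, -0.007, 0.002], "spin": 0}, {"offset": [0, -0.006, 0.001], "spin": 0}, {"offset": [0, -0.005, 0.001], "spin": 0}])

```text
time_s: 24.3
ee_pos: [551.9, -329.1, 207.8]
ee_rot: [180.0, -0.0, 90.0]
force: [-0.5, 0.5, -0.9]
gripper_width: 32.1
gripper_force: 0.2
```

Call:
arm_command(motion=[{"offset": [0, -0.005, 0], "spin": 0}, {"offset": [0, -0.004, 0], "spin": 0}, {"offset": [0, -0.003, 0], "spin": 0}, {"offset": [0, 0, 0], "spin": 0}, {"offset": [0, 0, 0], "spin": 0}])

```text
time_s: 24.92
ee_pos: [540.5, -329.0, 207.8]
ee_rot: [180.0, -0.0, 90.0]
force: [1.0, 0.6, -0.4]
gripper_width: 31.8
gripper_force: 0.0
```

```bash
python3 fit.py
```

```text
24.925 [ 540.5 -329.   207.8] [ 1.   0.6 -0.4] 31.81225194267185
side 468 357 [ 572.7 -343.   151.5] [0.92  0.006 0.391] lean 23.0 y [-401. -259.] z [ 62. 244.] normal offset of corner 4.3
top 344 321 [ 584.  -291.6  154.3] [0.904 0.005 0.428] lean 25.3 y [-341. -256.] z [ 64. 247.] normal offset of corner -13.1
```

Lean is 25.3° and the front face sits 10 mm in front of the panel, so the board lies flat against it. Opening and retreating upwards.

Call:
arm_command(motion=[{"offset": [0, 0, 0], "spin": 0}, {"offset": [0, 0, 0], "spin": 0}, {"offset": [0, 0, 0], "spin": 0}, {"offset": [0, 0, -0.01], "spin": 0}, {"offset": [0, 0, -0.02], "spin": 0}], jaw=0.05)

```text
time_s: 25.65
ee_pos: [540.0, -328.9, 238.0]
ee_rot: [-179.9, -0.0, 90.0]
force: [0.6, -0.5, 0.7]
gripper_width: 49.8
gripper_force: 0.0
```

Call:
arm_command(motion=[{"offset": [0, -0.01, -0.04], "spin": 0}, {"offset": [0, -0.03, -0.04], "spin": 0}, {"offset": [0.03, -0.05, -0.01], "spin": 0}, {"offset": [0.03, -0.05, 0], "spin": 0}, {"offset": [0.03, -0.05, 0], "spin": 0}])

```text
time_s: 26.28
ee_pos: [348.8, -238.4, 328.8]
ee_rot: [179.9, 0.1, 90.0]
force: [-0.2, -0.1, 0.2]
gripper_width: 50.3
gripper_force: 0.0
```

```bash
python3 fit.py; python3 - <<'E'
import cv2,numpy as np
a=cv2.imread("pics/fit_side.png");b=cv2.imread("pics/fit_top.png")
cv2.imwrite("pics/final.png",np.hstack([cv2.resize(a[130:290,230:390],(400,400),interpolation=3),cv2.resize(b[140:240,280:400],(400,333),interpolation=3).copy() if 0 else cv2.resize(b[140:240,290:390],(400,400),interpolation=3)]))
E
```

```text
26.275 [ 348.8 -238.4  328.8] [-0.2 -0.1  0.2] 50.27320965209866
side 494 441 [ 567.8 -331.8  162.8] [0.92  0.002 0.393] lean 23.1 y [-401. -257.] z [ 62. 244.] normal offset of corner 4.0
top 729 650 [ 579.4 -328.   163.6] [0.904 0.    0.429] lean 25.4 y [-400. -257.] z [ 63. 249.] normal offset of corner -12.8
```

View pics/final.png

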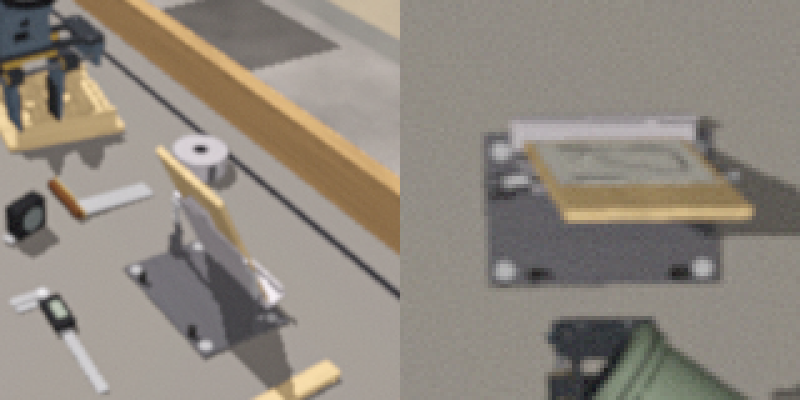

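The board stands on the ledge, centred at y≈-328 (ledge middle about -328.5), leaning 25.4° flat on the panel with the drawing facing out. The gripper is clear, so I hand the job in.

```bash
python3 -c "
from h import *
print(env.state()['qvel'].round(1)); print(env.job_done())"
```

```text
[ 0.3  4.7 -5.5  0.3 -4.6  0.3]
the job is handed in; nothing more can be done
None
```

I snapped the stand open and stood the setup board on its ledge, near the middle and flat against the panel with the drawing facing out; the pattern stayed in its slot, and the job was handed in at about 26 s with no verdict reported.

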